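Clear the feed bed and hold the mark reader over its target

TASK

With the hand brush, sweep the three red metal offcuts off the feeder's steel bed into its black catch tray, touching them with nothing but the brush, and stand the brush back upright on the bench, clear of the feeder. Then pick up the yellow mark reader, lift it over the feeder's guides without letting it touch the feeder, and finish while still holding it, upright and still, foot down, about 10 mm above the white target tile, centred on it and with its long side along the tile's long side. Do not put it down or let go at the end, and leave the other things on the bench where they are.

Things in the scene. Friction and masses are not known exactly. Their poses are not given: they have to be found in the camera images.
- feeder: fixed sheet feeder, 180 (x) by 290 mm (y), origin on the bench under the tile's centre. Flat steel bed, top 25 mm above the bench, from y = -65 to +135 mm. Side guides 60 mm above the bench along both long sides, 160 mm clear between them (x = -80 to +80). At the +y end a backstop 60 mm high with three forks 78 mm high. At -y the bed ends in an open edge
- tile (a point): centre of the white target tile, 60 mm (x) by 44 mm (y), with a black border 10 mm wide, printed flush on the bed; at bed height (25 mm above the bench), axes as the feeder's, z up
- tray (a point): centre of the black catch tray's floor (4 mm above the bench), inside 160 (x) by 85 mm (y), axes as the feeder's. It lies right beyond the bed's edge, from feeder y = -65 to -150 mm, so what is swept along -y drops into it; its outer end wall is 30 mm high
- brush_c (a point): middle of the hand brush, 50 mm above its underside. It stands on its bristles on the bench at one side of the feeder (either), z up. Stiff black bristle block 130 (x) by 32 mm (y), 30 mm high, does not bend; wooden back 134 by 36 mm from 30 to 50 mm; upright wooden handle 70 (x) by 24 mm thick (y), 50 to 102 mm above the underside, gripped across its thickness
- brush: the same brush, about 0.2 kg; origin at the centre of its underside
- reader_c (a point): middle of the hand-held mark reader, 50 mm above its foot. It stands on the bench at the other side of the feeder from the brush, z up. Black foot 60 (x) by 44 mm (y), 14 mm high; yellow body 56 by 40 mm up to 54 mm; black grip 44 (x) by 30 mm thick (y), 54 to 102 mm above the foot, gripped across its thickness
- reader_foot (a point): centre of the underside of the reader's foot; same axes as the reader: x along its long side
- reader: the same reader, about 0.25 kg; origin at the centre of its foot's underside
- scrap0_c (a point): centre of a chunky red offcut of metal bar, 24 x 18 x 14 mm, lying on the feed bed about the tile
- scrap1_c (a point): centre of a second red offcut, 20 x 20 x 14 mm, likewise
- scrap2_c (a point): centre of a third red offcut, 22 x 18 x 16 mm, likewise
- scrap0: the first offcut; origin at its underside
- scrap1: the second offcut; origin at its underside
- scrap2: the third offcut; origin at its underside
- ink_bottle: bystander: blue ink bottle, 60 mm across, 90 mm high, origin at its underside
- grease_can: bystander: green can, 60 mm across, 90 mm high, origin at its underside
- tape_roll: bystander: roll of clear tape, 90 mm across, 25 mm high, origin at its underside
- spare_roller: bystander: cream spare feed roller standing on end, 44 mm across, 55 mm high, origin at its underside
- screwdriver: bystander: screwdriver lying on the bench

How it is judged:
On the way, in this order (a step that is already met when the one before it is completed fails the run):
1. all three offcuts lie in the catch tray (y of scrap0_c in the frame of tray between -0.0425 and 0.0425 m and x of scrap0_c in the frame of tray between -0.082 and 0.082 m and height (world z) of each of scrap0_c, scrap1_c, scrap2_c below 0.031 m and y of scrap1_c in the frame of tray between -0.0425 and 0.0425 m and x of scrap1_c in the frame of tray between -0.082 and 0.082 m and y of scrap2_c in the frame of tray between -0.0425 and 0.0425 m and x of scrap2_c in the frame of tray between -0.082 and 0.082 m), for 0.2 s.
2. the brush stands released on the bench, clear of the feeder (height (world z) of brush_c below 0.058 m and angle between brush_c's own z axis and vertical below 0.12 rad and contact force between brush and feeder below 0.1 N and contact force between the fingers and brush below 0.1 N), for 0.2 s.
3. the reader is lifted higher than the guides (height (world z) of reader_foot above 0.062 m and contact force between the fingers and reader above 1 N), for 0.1 s.
At the end, for the whole second after the job is handed in: The fingers hold the reader still (under 10 mm/s), foot 4 to 18 mm above the tile, within 8 mm of its centre, long sides parallel within 0.12 rad, tilt under 0.09 rad, not touching the feeder; all offcuts in the tray; brush released, upright within 0.12 rad on the bench, off the feeder (all of step 1 and all of step 2 and z of reader_foot in the frame of tile between 0.004 and 0.018 m and horizontal distance between reader_foot and tile below 0.008 m and angle between the x axis of reader_foot and the x axis of tile, either way round below 0.12 rad and angle between reader_foot's own z axis and vertical below 0.09 rad and linear speed of reader below 0.01 m/s and contact force between the fingers and reader above 1 N and contact force between reader and feeder below 0.1 N); the arm keeps its last pose, push and grip.
It fails at once if an offcut is touched by the fingers or arm, or by the reader (contact force between any of the fingers, the arm, reader and scrap0 above 0.3 N or contact force between any of the fingers, the arm, reader and scrap1 above 0.3 N or contact force between any of the fingers, the arm, reader and scrap2 above 0.3 N).
It fails at once if the reader touches the feeder (contact force between reader and feeder above 1 N).
It fails at once if a bystander is moved more than 30 mm (distance of any of ink_bottle, grease_can, tape_roll, spare_roller, screwdriver from where it was at the start of the episode above 0.03 m).
It also fails if it takes over 67 s, if anything falls off the work surface, if the arm or the gripper's body presses on something with over 40 N, if the wrist force passes 120 N, or if a joint passes its speed limit or range.

ROBOT

A 6-joint arm with a two-finger parallel gripper is mounted at the origin on the work surface. World frame = base frame: x ahead of the robot, y to its left, z up, the work surface at z = 0. Lengths are in m, angles in rad, forces in N, time in s.
With the tool pointing down it reaches from about 0.375 to 0.9 m from the base axis. Payload 3.1 kg.
Tool frame: the origin (TCP) lies at the very end of the fingers, on their centre line; the grasp point (between the pads) lies 19 mm behind it (manip.hold_point_z is the distance from the TCP to the grasp point, in m); y points along the fingers, z is the direction in which the jaws open and shut, and the axes are right-handed (so a half turn about y gives the same grasp; the last joint's range is limited). The gripper opens to 85 mm and grips with 20 to 120 N. Pads are 22 mm wide; open, the fingers measure 114 mm over their backs; the gripper's body (76 mm by 85 mm) begins 54 mm behind the grasp point. The pads swing forward as they close: fully open they stand 13 mm farther back than shut.
Start: joints at [1.171, 0.527, 1.433, -0, 1.181, -0.178], TCP at [0.137, 0.61, 0.231] pointing down, gripper open.
Joint ranges: [-3.08, 3.08], [-0.75, 2.2], [0.22, 2.44], [-1.43, 4.57], [0, 2.65], [-2.85, 2.85]. Speed limits (rad/s): [2.79, 2.79, 3.14, 3.14, 3.14, 3.14].

INTERFACE

Orientations are given as a unit quaternion [x, y, z, w].
In Python, from station import manip, eyes, workorder gives the robot as it stands. The module is installed in compiled form; this text tells all that it offers.
- The arm moves only by the shell command python3 -m jog 'ROWS' [OPENING] [FORCE]. ROWS is JSON, a list of rows, each a list of 2 entries, a list of its own where there are three numbers: the shift along the tool's x, y, z in cm, then the turn about the tool's y in rad. A call has 1 to 20 rows; each row is the pose to reach, as a shift and turn from the pose commanded when the call began, along the tool's axes at that moment; what a row does not reach only later rows make up. A row lasts 1/12 s, in which the tool goes at most 41.7 mm and 7.16 degrees, less where a joint would pass 70% of its speed; a pose out of reach is approached as far as the arm can. A call with a gripper value outside its range is refused whole. OPENING is the finger opening in cm, from 0 to 8.54, set as the call begins (- or left out, the last holds). The fingers move at their own pace and stop on an object; FORCE is the grip in N (left out, the last holds). Time passes only in rows, so rows that repeat a pose let the fingers close. It gives the time, the measured TCP pose, the force and the opening at its end, in the units of the state.
- manip.sense(): the state, without advancing time (a new reading comes with each control period).
- eyes.snapshot(name): name is "side" or "top"; returns a dict with "frame" (480x640x3 uint8, red, green, blue), "vfov" (degrees; the focal length in pixels is half the picture's height over the tangent of half this angle, whatever the lens; pixels are square), "cx", "cy" (the principal point, pixels), "rvec" (rotation vector, rad) and "tvec" (3), from world to camera coordinates, as OpenCV has them. Camera axes: x right, y down, z forward; pixel columns grow to the right and rows downward; lengths in m; the calibration is good to about 2 mm. A picture is of the moment at which its call begins. There is no depth.
- workorder.sign_off(): hands the job in, once; it reports no verdict.
The state is a dict: "t": time; "q": joint angles; "qd": joint speeds; "tau": joint torques, N m; "tcp_pos": TCP position; "tool_rot": TCP orientation; "force": force on the tool from outside, world axes, zero at the start; "ft_torque": the same for the moment, N m; "finger_gap": opening from 0.0 (shut) to 1.0 (fully open).
Only numpy, scipy, OpenCV 4.12 (cv2) and the standard library are available. Lean on these libraries where they do the work, as an engineer would, in place of code of your own. Each camera call takes 0.05 s, during which the arm holds its last target. There are 200 camera calls.

## Working session

There is one attempt and no reset: what is moved stays moved. The work goes in short steps, Python scripts to look and compute and a shell command to move; the robot and the scene stay as the last step left them, time stands still between calls to the robot, and variables do not carry over. Pictures are saved under pics/ and viewed, about 8 in all and at most 12, crops included, and the job is handed in when it is done.

```bash
mkdir -p pics; python3 - <<'E'
from station import manip, eyes
import cv2,numpy as np
s=manip.sense(); print(s, manip.hold_point_z)
for n in("top","side"):
    d=eyes.snapshot(n); cv2.imwrite(f"pics/{n}0.png",d["frame"][:,:,::-1]); 
    R=cv2.Rodrigues(np.array(d["rvec"]))[0]; print(n,d["vfov"],d["cx"],d["cy"],(-R.T@np.array(d["tvec"])).round(3),R.round(3).tolist())
E
```

```text
{'t': 0.0, 'q': array([ 1.17051588e+00,  5.28478223e-01,  1.43391152e+00,  2.06826430e-05,
        1.18139597e+00, -1.78515751e-01]), 'qd': array([-8.63556658e-05, -3.11899348e-04, -2.11815983e-03, -2.17609935e-04,
        1.68776711e-03,  1.95012002e-04]), 'tau': array([ 8.37214830e-04, -4.42352629e+01, -1.78027761e+01, -1.38029727e-04,
        8.31971382e-03,  1.05329795e-05]), 'tcp_pos': array([0.13715998, 0.60902651, 0.23032328]), 'tool_rot': array([ 0.70350479, -0.07847557,  0.07802006, -0.70202241]), 'force': array([ 0.64699055, -0.13461448, -0.03232464]), 'ft_torque': array([ 0.02877252, -0.01233245, -0.00430198]), 'finger_gap': 1.0004810314021824} 0.0187
top 45.68686482861063 319.1111260219647 237.1387545146135 [ 0.435 -0.096  1.278] [[-0.005, -1.0, -0.013], [-0.998, 0.006, -0.066], [0.066, 0.013, -0.998]]
side 55.533551985690565 318.5455287657062 234.93741631108082 [0.396 0.677 0.82 ] [[-0.995, -0.1, -0.021], [-0.055, 0.705, -0.707], [0.085, -0.702, -0.707]]
```

View pics/top0.png

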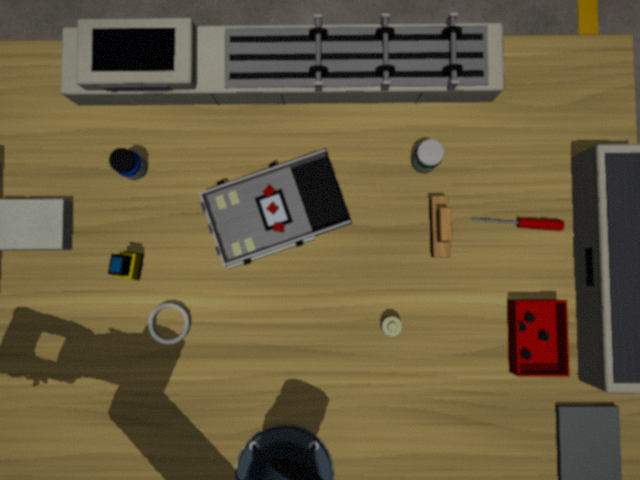

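View pics/side0.png

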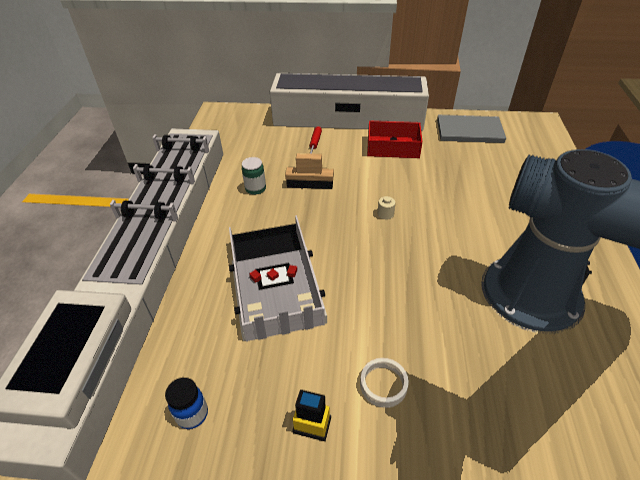

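The top view looks down with image up = +x and left = +y. The feeder is at about (275,208) with its tray to the right, the brush at (440,226) and the reader at (125,265). The scraps are on the tile at about (270,208). I'll take enlarged crops for the corners next.

```bash
cat >h.py <<'E'
import cv2,numpy as np
from station import manip,eyes
from scipy.spatial.transform import Rotation as Ro
def snap(n):
    d=eyes.snapshot(n); d["R"]=cv2.Rodrigues(np.array(d["rvec"],float))[0]; d["t"]=np.array(d["tvec"],float).ravel()
    d["f"]=240/np.tan(np.radians(d["vfov"]/2)); return d
def ray(d,px,z):
    px=np.atleast_2d(px).astype(float); v=np.c_[(px[:,0]-d["cx"])/d["f"],(px[:,1]-d["cy"])/d["f"],np.ones(len(px))]@d["R"]
    c=-d["R"].T@d["t"]; return c+v*((z-c[2])/v[:,2])[:,None]
def proj(d,P):
    p=np.atleast_2d(P)@d["R"].T+d["t"]; return np.c_[p[:,0]/p[:,2]*d["f"]+d["cx"],p[:,1]/p[:,2]*d["f"]+d["cy"]]
def blobs(m,amin=30):
    c,_=cv2.findContours(m.astype(np.uint8),cv2.RETR_EXTERNAL,cv2.CHAIN_APPROX_NONE)
    return [k[:,0] for k in c if cv2.contourArea(k)>amin]
E
python3 - <<'E'
from h import *
d=snap("top"); f=d["frame"]; s=snap("side")["frame"]
def cr(im,x,y,w,h,k): return cv2.resize(im[y:y+h,x:x+w],None,fx=k,fy=k,interpolation=cv2.INTER_CUBIC)
a=cr(f,195,145,160,125,5)
b=np.hstack([cr(f,420,185,40,80,5),cr(f,90,225,80,80,5)]); 
cv2.imwrite("pics/c1.png",a[:,:,::-1])
e=np.hstack([b,np.zeros((400,1,3),np.uint8)]);cv2.imwrite("pics/c2.png",b[:,:,::-1])
E
```

```text
(no output)
```

View pics/c1.png

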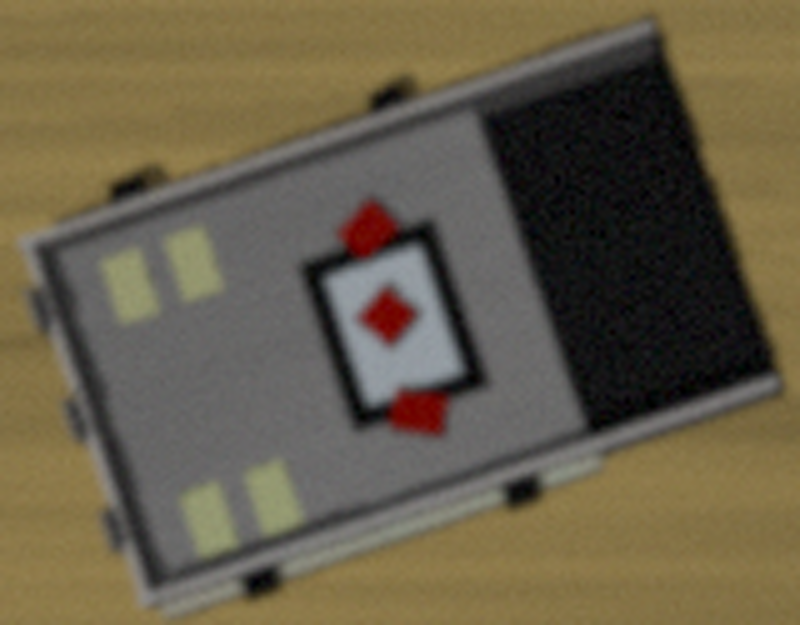

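View pics/c2.png

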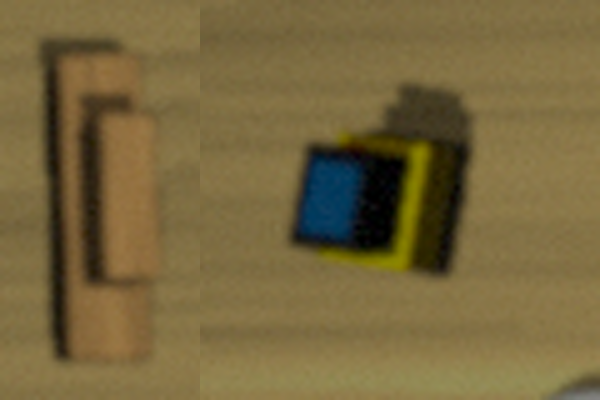

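The crops show these corners:
- **Tile border, outer (c1):** (303,265), (432,222), (485,382), (358,430).
- **Scraps (c1):** (370,230), (388,316), (420,411).
- **Handle top (c2):** (103,112) to (160,278).
- **Reader body right edge (c2):** (432,138) to (410,272). The blue patch is the grip's top.

```bash
python3 - <<'E'
from h import *
d=snap("top"); s=snap("side")
def P(pts,ox,oy,z,xo=0): return ray(d,[((x-xo+.5)/5-.5+ox,(y+.5)/5-.5+oy) for x,y in pts],z)
np.set_printoptions(precision=4,suppress=True)
def rect(n,q):
    q=q[:,:2]; e=np.roll(q,-1,0)-q; print(n,q.mean(0),"len",np.linalg.norm(e,axis=1),"ang",np.arctan2(e[:,1],e[:,0]))
rect("tile",P([(303,265),(432,222),(485,382),(358,430)],195,145,.025))
rect("guides",P([(20,240),(652,18),(783,380),(148,605)],195,145,.06))
rect("tray", P([(482,112),(590,430)],195,145,.025))
rect("back",P([(58,52),(135,50),(152,358),(65,358)],420,185,.05))
rect("handle",P([(103,112),(155,112),(160,278),(108,280)],420,185,.102))
rect("bodyR",P([(432,138),(410,272)],90,225,.054,200))
rect("footR",P([(468,145),(447,272)],90,225,.014,200))
hsv=cv2.cvtColor(d["frame"],cv2.COLOR_RGB2HSV); H,S,V=cv2.split(hsv)
red=((H<6)|(H>174))&(S>150)&(V>60)
for k in blobs(red,15):
    m=k.mean(0)
    if 195<m[0]<355: print("scrap",ray(d,cv2.minAreaRect(k)[0],.0395)[0],len(k))
for n,m in(("blue",(H>95)&(H<120)&(S>120)&(V>60)),("yellow",(H>22)&(H<35)&(S>200)&(V>100))):
    for k in blobs(m,15):
        if k[:,0].max()<200 and k[:,1].min()>240:
            r=cv2.minAreaRect(k); print(n,r)
            rect(n,ray(d,cv2.boxPoints(r),.102 if n=="blue" else .054))
hs=cv2.cvtColor(s["frame"],cv2.COLOR_RGB2HSV);H,S,V=cv2.split(hs)
for k in blobs((H>95)&(H<120)&(S>120)&(V>40),15):
    if k[:,1].min()>370 and k[:,0].min()>250: r=cv2.minAreaRect(k); rect("blue side",ray(s,cv2.boxPoints(r),.102))
for k in blobs(((H<6)|(H>174))&(S>150)&(V>60),15):
    if 240<k[:,0].mean()<310 and k[:,1].mean()>250: print("scrap s",ray(s,cv2.minAreaRect(k)[0],.035)[0])
big=lambda x,y,w,h,k: cv2.resize(s["frame"][y:y+h,x:x+w],None,fx=k,fy=k,interpolation=cv2.INTER_CUBIC)
cv2.imwrite("pics/c3.png",np.hstack([big(275,145,70,55,6),big(285,385,55,55,6)])[:,:,::-1])
E
```

```text
tile [0.5803 0.0204] len [0.0603 0.0752 0.06   0.0775] ang [-1.2538 -2.8254  1.9271  0.3212]
guides [0.5826 0.0144] len [0.2896 0.1672 0.2886 0.1676] ang [-1.2372 -2.8048  1.9059  0.3427]
tray [ 0.604  -0.0423] len [0.1499 0.1499] ang [-2.8199  0.3217]
back [ 0.5404 -0.3418] len [0.0333 0.1335 0.0373 0.1326] ang [-1.5519 -3.1072  1.5649  0.0042]
handle [ 0.5395 -0.3434] len [0.0215 0.0689 0.0214 0.0697] ang [-1.5778 -3.1324  1.6032  0.01  ]
bodyR [0.4575 0.3192] len [0.0583 0.0583] ang [ 2.9937 -0.1479]
footR [0.4566 0.3165] len [0.0571 0.0571] ang [ 2.9917 -0.1499]
scrap [0.5401 0.0092 0.0395] 28
scrap [0.5825 0.0218 0.0395] 19
scrap [0.6195 0.0311 0.0395] 24
blue ((115.51923370361328, 264.4038391113281), (9.805806159973145, 14.708709716796875), 11.309932708740234)
blue [0.4593 0.341 ] len [0.0303 0.0205 0.0303 0.0205] ang [-0.1804 -1.7722  2.9601  1.3701]
yellow ((129.3667449951172, 268.76068115234375), (13.883454322814941, 29.02577018737793), 37.69424057006836)
yellow [0.4507 0.3287] len [0.062  0.0304 0.0619 0.0303] ang [-0.6518 -2.2245  2.4887  0.9197]
blue side [0.4598 0.3441] len [0.0214 0.0312 0.0212 0.0306] ang [-1.6807  2.976   1.4326 -0.1599]
scrap s [0.6203 0.0369 0.035 ]
scrap s [0.5824 0.0287 0.035 ]
scrap s [0.5412 0.015  0.035 ]
```

View pics/c3.png

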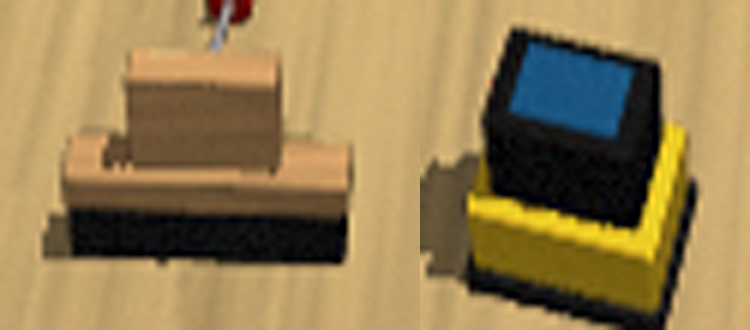

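The grip's blue top and body edge put the reader at about (0.460, 0.341). The brush stands square to world x. The tile and guide estimates agree to within 1.5 mm, so the tile is at (0.5805, 0.020) with yaw 0.325. Next is a helper that converts targets to tool-axis rows.

```bash
cat >go.py <<'E'
# usage: go.py "x y z jawangle|-" ...   prints rows from the present pose (cm, rad)
import sys
from h import *
s=manip.sense(); R=Ro.from_quat(s["tool_rot"]).as_matrix(); p=s["tcp_pos"]
za=np.arctan2(R[1,2],R[0,2]); np.set_printoptions(precision=3,suppress=True)
print("t",round(s["t"],2),"tcp",p,"jaw ang",round(za,4),"down",R[:,1],"q",s["q"],"F",s["force"],"gap",round(s["finger_gap"],3))
for a in sys.argv[1:]:
    x,y,z,j=a.split(); sh=R.T@(np.array([float(x),float(y),float(z)])-p)*100
    t=0 if j=="-" else -((float(j)-za+np.pi/2)%np.pi-np.pi/2)  # tool y points down
    print(a,"->",sh.round(2),"turn",round(t,3))
E
python3 go.py "0.45 0.25 0.25 -" "0.54 -0.342 0.25 1.574" "0.54 -0.342 0.13 1.574"
```

```text
t 0.3 tcp [0.137 0.609 0.231] jaw ang 1.349 down [-0.    -0.001 -1.   ] q [ 1.171  0.528  1.433  0.     1.181 -0.179] F [-0.655  0.871 -0.236] gap 1.0
0.45 0.25 0.25 - -> [ 38.41  -1.89 -28.19] turn 0
0.54 -0.342 0.25 1.574 -> [ 60.21  -1.85 -83.96] turn -0.225
0.54 -0.342 0.13 1.574 -> [ 60.21  10.15 -83.95] turn -0.225
```

```bash
python3 -m jog '[[[10,-1.9,-8],0],[[20,-1.9,-16],0],[[30,-1.9,-24],0],[[38.4,-1.9,-28.2],0],[[38.4,-1.9,-28.2],0],[[38.4,-1.9,-28.2],0],[[38.4,-1.9,-28.2],0],[[38.4,-1.9,-28.2],0],[[38.4,-1.9,-28.2],0],[[38.4,-1.9,-28.2],0],[[38.4,-1.9,-28.2],0],[[38.4,-1.9,-28.2],0],[[38.4,-1.9,-28.2],0],[[38.4,-1.9,-28.2],0],[[38.4,-1.9,-28.2],0]]' 6 40
python3 go.py "0.54 -0.342 0.25 1.574"
```

```text
t: 1.55
tcp_pos: [0.4491, 0.2505, 0.2501]
tool_rot: [-0.703, 0.079, -0.078, 0.703]
force: [-0.1, 0.6, -1.0]
finger_gap: 0.697
t 1.55 tcp [0.449 0.25  0.25 ] jaw ang 1.349 down [-0.001  0.    -1.   ] q [ 0.291  0.355  1.684  0.001  1.103 -1.058] F [-0.067  0.592 -1.025] gap 0.697
0.54 -0.342 0.25 1.574 -> [ 21.9   -0.01 -55.8 ] turn -0.225
```

```bash
python3 -m jog '[[[21.9,0,-55.8],-0.1],[[21.9,0,-55.8],-0.225],[[21.9,0,-55.8],-0.225],[[21.9,0,-55.8],-0.225],[[21.9,0,-55.8],-0.225],[[21.9,0,-55.8],-0.225],[[21.9,0,-55.8],-0.225],[[21.9,0,-55.8],-0.225],[[21.9,0,-55.8],-0.225],[[21.9,0,-55.8],-0.225],[[21.9,0,-55.8],-0.225],[[21.9,0,-55.8],-0.225],[[21.9,0,-55.8],-0.225],[[21.9,0,-55.8],-0.225],[[21.9,0,-55.8],-0.225],[[21.9,0,-55.8],-0.225],[[21.9,0,-55.8],-0.225],[[21.9,0,-55.8],-0.225]]'
python3 go.py "0.54 -0.342 0.062 1.574"
```

```text
t: 3.05
tcp_pos: [0.541, -0.3398, 0.2498]
tool_rot: [-0.706, -0.001, 0.002, 0.708]
force: [0.3, 0.1, -0.3]
finger_gap: 0.701
t 3.05 tcp [ 0.541 -0.34   0.25 ] jaw ang 1.5761 down [-0.001  0.002 -1.   ] q [-0.736  0.529  1.374  0.001  1.242 -2.312] F [ 0.289  0.126 -0.265] gap 0.701
0.54 -0.342 0.062 1.574 -> [-0.07 18.78 -0.26] turn 0.002
```

```bash
python3 -m jog '[[[-0.1,3,-0.2],0],[[-0.1,6,-0.2],0],[[-0.1,9,-0.2],0],[[-0.1,12,-0.2],0],[[-0.1,14,-0.2],0],[[-0.1,16,-0.2],0],[[-0.1,17.5,-0.2],0],[[-0.1,18.8,-0.2],0],[[-0.1,18.8,-0.2],0]]'
python3 -m jog '[[[0,0,0],0],[[0,0,0],0],[[0,0,0],0],[[0,0,0],0],[[0,0,0],0],[[0,0,0],0],[[0,0,0],0],[[0,0,0],0],[[0,0,0],0],[[0,0,0],0]]' 0 60
python3 go.py "0.54 -0.342 0.19 -"
```

```text
t: 3.8
tcp_pos: [0.5387, -0.3409, 0.0599]
tool_rot: [-0.706, -0.0, 0.003, 0.709]
force: [-0.1, 0.1, -0.2]
finger_gap: 0.701
t: 4.63
tcp_pos: [0.5407, -0.3448, 0.0638]
tool_rot: [0.708, 0.002, -0.0, -0.707]
force: [0.2, 1.2, 6.0]
finger_gap: 0.272
t 4.63 tcp [ 0.541 -0.345  0.064] jaw ang 1.5738 down [ 0.002 -0.001 -1.   ] q [-0.742  0.76   1.512  0.001  0.867 -2.316] F [0.248 1.207 6.045] gap 0.272
0.54 -0.342 0.19 - -> [ -0.04 -12.62   0.26] turn 0
```

```bash
python3 -m jog '[[[0,-1,0],0],[[0,-2.5,0],0],[[0,-4.5,0],0],[[0,-6.5,0],0],[[0,-8.5,0],0],[[0,-10,0],0],[[0,-11,0],0],[[0,-11,0],0],[[0,-11,0],0],[[0,-11,0],0],[[0,-11,0],0]]'
python3 - <<'E'
from h import *
d=snap("side");s=manip.sense();print(s["tcp_pos"],s["force"])
s=manip.sense();print(s["tcp_pos"])
cv2.imwrite("pics/h1.png",cv2.resize(d["frame"][90:250,230:400],None,fx=3.5,fy=3.5)[:,:,::-1])
E
python3 go.py "0.5805 -0.11 0.19 1.896" "0.558 0.087 0.19 1.896" "0.558 0.087 0.089 1.896"
```

```text
t: 5.55
tcp_pos: [0.5391, -0.3437, 0.1708]
tool_rot: [-0.706, -0.0, 0.002, 0.708]
force: [0.2, 0.6, -2.4]
finger_gap: 0.275
[ 0.5392006  -0.34381697  0.17083435] [ 0.09780492  0.33888    -2.14665066]
[ 0.5392006  -0.34381697  0.17083435]
t 5.6 tcp [ 0.539 -0.344  0.171] jaw ang 1.574 down [-0.002  0.002 -1.   ] q [-0.742  0.617  1.449 -0.     1.079 -2.316] F [ 0.098  0.339 -2.147] gap 0.274
0.5805 -0.11 0.19 1.896 -> [ 4.2  -1.88 23.37] turn -0.322
0.558 0.087 0.19 1.896 -> [ 2.01 -1.84 43.08] turn -0.322
0.558 0.087 0.089 1.896 -> [ 2.04  8.26 43.06] turn -0.322
```

View pics/h1.png

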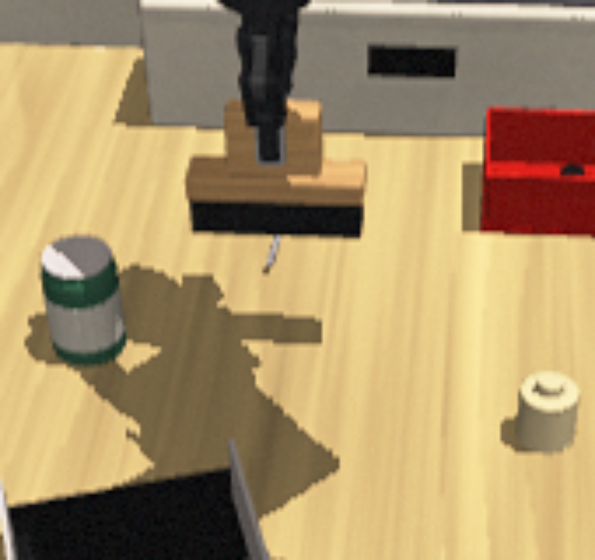

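The brush is held upright, with its bristle bottom edge at about (309,156) in the side view. It was at (310,188) while standing. I'll compute the lift from those two.

```bash
python3 - <<'E'
from h import *
d=snap("side"); C=-d["R"].T@d["t"]
for px,y in(((309.7,188.2),-.326),((309,156.3),-.328)):
    P=ray(d,px,0)[0]; v=P-C; k=(y-C[1])/v[1]; print(C+k*v)
f=d["frame"]; V=f.max(2)
for x in(295,303,311,319): 
    print(x,V[135:165,x].tolist())
E
```

```text
[ 0.53985192 -0.326      -0.00283078]
[ 0.53813707 -0.328       0.10544311]
295 [120, 120, 118, 127, 122, 115, 135, 132, 117, 124, 130, 127, 86, 27, 20, 27, 20, 25, 16, 21, 16, 101, 211, 237, 232, 229, 228, 226, 229, 229]
303 [107, 116, 126, 127, 119, 115, 134, 135, 122, 120, 128, 127, 91, 31, 22, 21, 23, 24, 21, 21, 12, 48, 184, 226, 221, 224, 224, 224, 226, 230]
311 [108, 119, 125, 128, 121, 114, 127, 129, 118, 119, 124, 129, 109, 58, 12, 20, 16, 22, 22, 26, 21, 6, 193, 235, 229, 225, 226, 225, 226, 228]
319 [130, 133, 129, 128, 125, 206, 236, 204, 140, 124, 123, 123, 126, 84, 19, 16, 19, 22, 20, 20, 15, 13, 147, 228, 238, 234, 234, 233, 233, 233]
```

```bash
python3 -m jog '[[[0,-1,1],0],[[0.2,-1.8,3],0],[[0.4,-1.8,6],0],[[0.6,-1.8,9],-0.05],[[0.8,-1.8,12],-0.1],[[1,-1.8,15],-0.15],[[1.2,-1.8,18],-0.2],[[1.4,-1.8,21],-0.25],[[1.6,-1.8,24],-0.3],[[1.8,-1.8,27],-0.322],[[2,-1.8,30],-0.322],[[2,-1.8,33],-0.322],[[2,-1.8,36],-0.322],[[2,-1.8,39],-0.322],[[2,-1.8,41.5],-0.322],[[2,-1.8,43.1],-0.322],[[2,-1.8,43.1],-0.322],[[2,-1.8,43.1],-0.322],[[2,-1.8,43.1],-0.322]]'
python3 - <<'E'
from h import *
d=snap("top"); cv2.imwrite("pics/t2.png",cv2.resize(d["frame"][140:290,170:370],None,fx=4,fy=4)[:,:,::-1])
E
python3 go.py "0.558 0.087 0.09 1.896" "0.558 0.087 0.091 1.896"
```

```text
t: 7.23
tcp_pos: [0.5584, 0.0865, 0.1906]
tool_rot: [0.698, 0.115, -0.115, -0.698]
force: [0.3, -0.5, -2.6]
finger_gap: 0.27
t 7.28 tcp [0.559 0.086 0.191] jaw ang 1.8955 down [ 0. -0. -1.] q [-0.045  0.499  1.627 -0.     1.016 -1.94 ] F [ 0.263  0.166 -2.158] gap 0.273
0.558 0.087 0.09 1.896 -> [-0.02 10.06  0.11] turn -0.001
0.558 0.087 0.091 1.896 -> [-0.02  9.96  0.11] turn -0.001
```

View pics/t2.png

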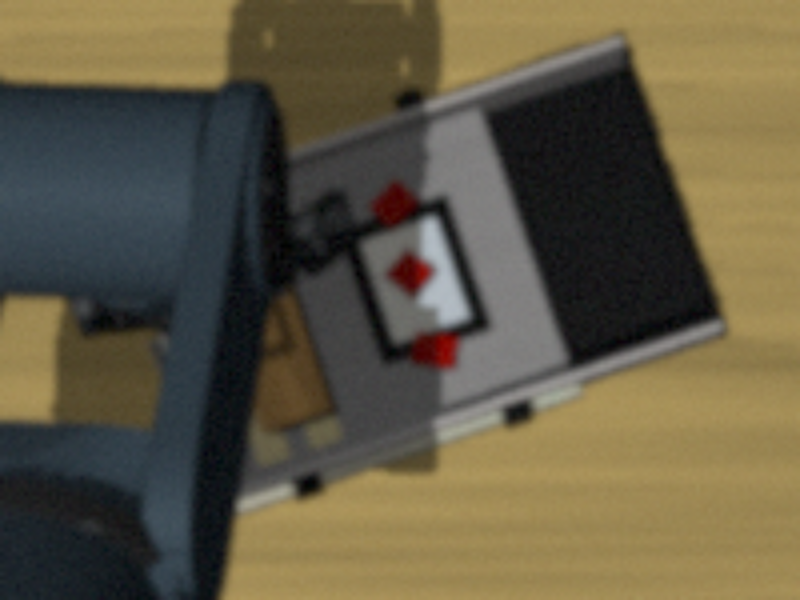

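The brush hovers square to the feeder behind the scraps, with its visible end inside the guide. I'll descend now.

```bash
python3 -m jog '[[[0,2,0.1],0],[[0,4,0.1],0],[[0,6,0.1],0],[[0,7.5,0.1],0],[[0,8.6,0.1],0],[[0,9.4,0.1],0],[[0,9.8,0.1],0],[[0,10,0.1],0],[[0,10,0.1],0],[[0,10,0.1],0]]'
python3 go.py
```

```text
t: 8.12
tcp_pos: [0.5588, 0.0875, 0.0909]
tool_rot: [0.698, 0.115, -0.114, -0.698]
force: [0.8, 0.7, -2.3]
finger_gap: 0.277
t 8.12 tcp [0.559 0.088 0.091] jaw ang 1.8959 down [ 0.001 -0.    -1.   ] q [-0.042  0.647  1.699 -0.     0.794 -1.938] F [ 0.774  0.65  -2.333] gap 0.277
```

No contact with the bed. Now the sweep along tool -z.

```bash
python3 -m jog '[[[0,0,-0.7],0],[[0,0,-1.5],0],[[0,0,-2.3],0],[[0,0,-3.1],0],[[0,0,-3.9],0],[[0,0,-4.7],0],[[0,0,-5.5],0],[[0,0,-6.3],0],[[0,0,-7.1],0],[[0,0,-7.9],0],[[0,0,-8.7],0],[[0,0,-9.5],0],[[0,0,-10.3],0],[[0,0,-11.1],0],[[0,0,-11.8],0],[[0,0,-12.5],0],[[0,0,-13.2],0],[[0,0,-13.9],0],[[0,0,-14.4],0],[[0,0,-14.6],0]]'
python3 -m jog '[[[0,0,0],0],[[0,-0.5,0],0],[[0,-2,0],0],[[0,-4,0],0],[[0,-6,0],0],[[0,-8,0],0],[[0,-9,3],0],[[0,-9,6],0],[[0,-9,9],0],[[0,-9,12],0],[[0,-9,12],0],[[0,-9,12],0]]'
python3 - <<'E'
from h import *
d=snap("top");s=snap("side"); 
for n,d,z in(("top",d,.015),("side",s,.015)):
    H,S,V=cv2.split(cv2.cvtColor(d["frame"],cv2.COLOR_RGB2HSV))
    for k in blobs(((H<6)|(H>174))&(S>150)&(V>40),6):
        p=ray(d,k.mean(0),z)[0]-[.5805,.02,0]; c,sn=np.cos(.325),np.sin(.325)
        if abs(p[0])<.2 and abs(p[1])<.2: print(n,"feeder xy",c*p[0]+sn*p[1],-sn*p[0]+c*p[1],len(k))
cv2.imwrite("pics/sc.png",cv2.resize(s["frame"][190:350,200:360],None,fx=3.5,fy=3.5)[:,:,::-1])
E
python3 go.py
```

```text
t: 9.78
tcp_pos: [0.6054, -0.0518, 0.0904]
tool_rot: [0.698, 0.114, -0.114, -0.698]
force: [0.4, 0.1, -1.4]
finger_gap: 0.272
t: 10.78
tcp_pos: [0.5654, 0.065, 0.1807]
tool_rot: [-0.698, -0.116, 0.116, 0.698]
force: [0.4, -0.7, -2.3]
finger_gap: 0.273
top feeder xy -0.03548940880902587 -0.10615467890370278 37
top feeder xy -0.0026821610294183347 -0.08372373757350324 30
top feeder xy 0.03748744307795436 -0.08703714066157056 32
t 10.88 tcp [0.567 0.063 0.181] jaw ang 1.8969 down [ 0.001 -0.001 -1.   ] q [-0.085  0.518  1.623 -0.     0.999 -1.982] F [ 0.269  0.222 -1.749] gap 0.278
```

View pics/sc.png

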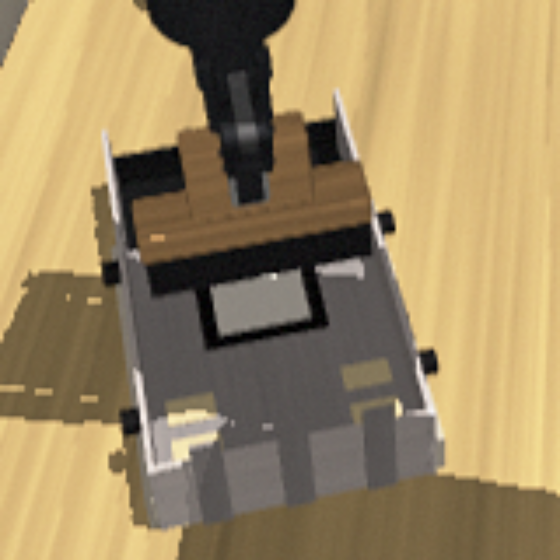

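The tile is clear. All three scraps read at feeder y = -84 to -106 mm, inside the tray. I'll take the brush back to where it stood.

```bash
python3 go.py "0.54 -0.344 0.181 1.574"
```

```text
t 10.88 tcp [0.567 0.063 0.181] jaw ang 1.8969 down [ 0.001 -0.001 -1.   ] q [-0.085  0.518  1.623 -0.     0.999 -1.982] F [ 0.269  0.222 -1.749] gap 0.278
0.54 -0.344 0.181 1.574 -> [-15.58  -0.01 -37.69] turn 0.323
```

```bash
python3 -m jog '[[[-0.5,0,-1.5],0],[[-1.5,0,-4],0],[[-2.8,0,-7],0.02],[[-4,0,-10],0.05],[[-5.2,0,-13],0.1],[[-6.5,0,-16],0.15],[[-7.8,0,-19],0.2],[[-9,0,-22],0.25],[[-10.3,0,-25],0.3],[[-11.5,0,-28],0.323],[[-12.8,0,-31],0.323],[[-14,0,-34],0.323],[[-15,0,-36.5],0.323],[[-15.6,0,-37.7],0.323],[[-15.6,0,-37.7],0.323],[[-15.6,0,-37.7],0.323],[[-15.6,0,-37.7],0.323]]'
python3 go.py "0.54 -0.344 0.066 1.574"
```

```text
t: 12.3
tcp_pos: [0.5387, -0.3428, 0.1799]
tool_rot: [-0.706, -0.0, 0.001, 0.708]
force: [-0.8, -0.9, -1.7]
finger_gap: 0.276
t 12.3 tcp [ 0.539 -0.343  0.18 ] jaw ang 1.573 down [-0.001  0.002 -1.   ] q [-0.742  0.604  1.445  0.001  1.095 -2.315] F [-0.767 -0.89  -1.726] gap 0.276
0.54 -0.344 0.066 1.574 -> [ 0.15 11.39 -0.15] turn -0.001
```

```bash
python3 -m jog '[[[0,2,0],0],[[0,4.5,0],0],[[0,7,0],0],[[0,9,0],0],[[0,10.4,0],0],[[0,11.2,0],0],[[0,11.4,0],0],[[0,11.4,0],0],[[0,11.4,0],0]]'
python3 -m jog '[[[0,0.1,0],0],[[0,0.1,0],0],[[0,0.1,0],0]]'
python3 -m jog '[[[0,0.2,0],0],[[0,0.2,0],0],[[0,0.2,0],0]]'
```

```text
t: 13.05
tcp_pos: [0.54, -0.344, 0.0673]
tool_rot: [0.707, 0.002, -0.001, -0.707]
force: [0.4, 0.5, -2.0]
finger_gap: 0.278
t: 13.3
tcp_pos: [0.5395, -0.3444, 0.0662]
tool_rot: [0.707, 0.001, -0.0, -0.707]
force: [0.3, -0.5, -1.2]
finger_gap: 0.275
t: 13.55
tcp_pos: [0.5395, -0.3445, 0.0638]
tool_rot: [0.707, 0.001, -0.0, -0.707]
force: [-0.0, 0.1, 1.9]
finger_gap: 0.275
```

Touchdown is felt. I'll release and raise.

```bash
python3 -m jog '[[[0,0,0],0],[[0,0,0],0],[[0,0,0],0],[[0,0,0],0],[[0,0,0],0],[[0,0,0],0],[[0,0,0],0]]' 6
python3 -m jog '[[[0,-1,0],0],[[0,-3,0],0],[[0,-6,0],0],[[0,-10,0],0],[[0,-14,0],0],[[0,-17,0],0],[[0,-17,0],0],[[0,-17,0],0]]' 7
python3 go.py "0.45 0.05 0.25 1.45"  "0.460 0.341 0.25 1.41"
```

```text
t: 14.13
tcp_pos: [0.5391, -0.3441, 0.0633]
tool_rot: [-0.707, -0.001, 0.001, 0.707]
force: [0.1, 0.1, -0.7]
finger_gap: 0.701
t: 14.8
tcp_pos: [0.5402, -0.345, 0.2369]
tool_rot: [0.709, 0.003, 0.001, -0.706]
force: [-0.2, -0.6, -0.3]
finger_gap: 0.821
t 14.8 tcp [ 0.54  -0.345  0.237] jaw ang 1.5731 down [ 0.005 -0.004 -1.   ] q [-0.742  0.541  1.389  0.     1.205 -2.316] F [-0.169 -0.618 -0.346] gap 0.821
0.45 0.05 0.25 1.45 -> [-8.92 -1.53 39.51] turn 0.123
0.460 0.341 0.25 1.41 -> [-7.85 -1.65 68.61] turn 0.163
```

```bash
python3 -m jog '[[[-2,-1.5,4],0.05],[[-3,-1.5,8],0.1],[[-4,-1.5,12],0.157],[[-7.9,-1.5,68.6],0.157],[[-7.9,-1.5,68.6],0.157],[[-7.9,-1.5,68.6],0.157],[[-7.9,-1.5,68.6],0.157],[[-7.9,-1.5,68.6],0.157],[[-7.9,-1.5,68.6],0.157],[[-7.9,-1.5,68.6],0.157],[[-7.9,-1.5,68.6],0.157],[[-7.9,-1.5,68.6],0.157],[[-7.9,-1.5,68.6],0.157],[[-7.9,-1.5,68.6],0.157],[[-7.9,-1.5,68.6],0.157],[[-7.9,-1.5,68.6],0.157],[[-7.9,-1.5,68.6],0.157],[[-7.9,-1.5,68.6],0.157],[[-7.9,-1.5,68.6],0.157],[[-7.9,-1.5,68.6],0.157]]'
python3 - <<'E'
from h import *
d=snap("top");s=snap("side"); np.set_printoptions(precision=4,suppress=True)
H,S,V=cv2.split(cv2.cvtColor(d["frame"],cv2.COLOR_RGB2HSV))
for k in blobs(((H<6)|(H>174))&(S>150)&(V>40),6):
    p=ray(d,k.mean(0),.015)[0]-[.5805,.02,0]; c,sn=np.cos(.325),np.sin(.325)
    if abs(p[0])<.2 and abs(p[1])<.2: print("feeder xy",c*p[0]+sn*p[1],-sn*p[0]+c*p[1],len(k))
H,S,V=cv2.split(cv2.cvtColor(s["frame"],cv2.COLOR_RGB2HSV))
for k in blobs((H>95)&(H<120)&(S>120)&(V>40),15):
    if k[:,1].min()>330 and 250<k[:,0].min()<400: print("blue",ray(s,cv2.minAreaRect(k)[0],.102))
a=cv2.resize(s["frame"][130:210,240:360],None,fx=4,fy=4); b=cv2.resize(d["frame"][160:320,80:280],None,fx=3,fy=3)
cv2.imwrite("pics/m1.png",np.hstack([a,np.zeros((320,1,3),np.uint8)])[:,:,::-1])
o=np.zeros((800-0,600,3),np.uint8)[:480]; o=np.hstack([np.vstack([a[:,:300],np.zeros((160,300,3),np.uint8)]),b[:,:500]]); cv2.imwrite("pics/m1.png",o[:,:,::-1])
E
python3 go.py "0.460 0.341 0.25 1.416" "0.460 0.341 0.066 1.416"
```

```text
t: 16.47
tcp_pos: [0.4576, 0.3409, 0.2469]
tool_rot: [0.706, -0.055, 0.053, -0.704]
force: [-0.2, -0.3, -0.6]
finger_gap: 0.821
feeder xy -0.03563747514583114 -0.10592328221531566 36
feeder xy -0.002919132945836886 -0.08372141214110328 30
feeder xy 0.03695231131284807 -0.08699215257885788 29
blue [[0.4597 0.3442 0.102 ]]
t 16.57 tcp [0.458 0.34  0.248] jaw ang 1.4144 down [-0.002 -0.001 -1.   ] q [ 0.443  0.436  1.551 -0.     1.157 -0.971] F [ 0.348  0.471 -0.248] gap 0.822
0.460 0.341 0.25 1.416 -> [ 0.16 -0.24  0.11] turn -0.002
0.460 0.341 0.066 1.416 -> [ 0.19 18.16  0.14] turn -0.002
```

View pics/m1.png

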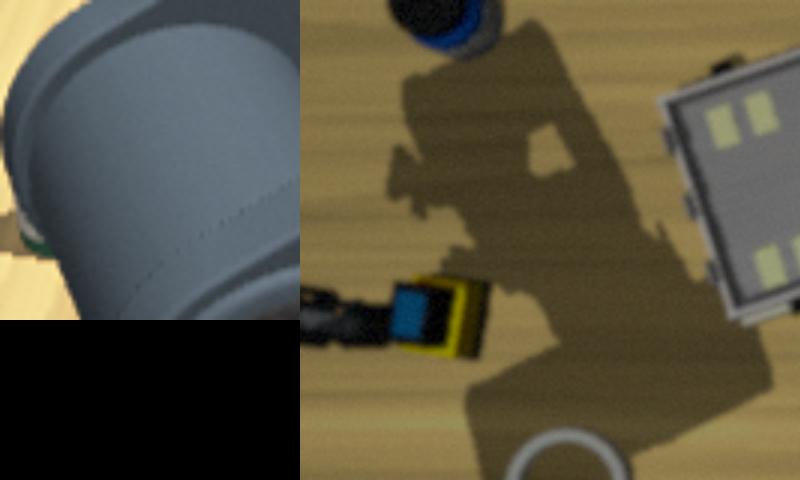

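The fingers align with the reader, and the scraps are unchanged. The brush is hidden by the arm in this view, so I'll check it later. Descending and gripping now.

```bash
python3 -m jog '[[[0.2,3,0.1],0],[[0.2,6,0.1],0],[[0.2,9,0.1],0],[[0.2,12,0.1],0],[[0.2,14,0.1],0],[[0.2,16,0.1],0],[[0.2,17.3,0.1],0],[[0.2,18.1,0.1],0],[[0.2,18.1,0.1],0],[[0.2,18.1,0.1],0]]'
python3 -m jog '[[[0,0,0],0],[[0,0,0],0],[[0,0,0],0],[[0,0,0],0],[[0,0,0],0],[[0,0,0],0],[[0,0,0],0],[[0,0,0],0],[[0,0,0],0],[[0,0,0],0]]' 0 60
python3 -m jog '[[[0,-0.5,0],0],[[0,-2,0],0],[[0,-4,0],0],[[0,-6.5,0],0],[[0,-9,0],0],[[0,-11.5,0],0],[[0,-13,0],0],[[0,-13,0],0],[[0,-13,0],0],[[0,-13,0],0]]'
python3 - <<'E'
from h import *
s=snap("side");cv2.imwrite("pics/r1.png",cv2.resize(s["frame"][280:470,230:420],None,fx=3,fy=3)[:,:,::-1])
E
python3 go.py
```

```text
t: 17.4
tcp_pos: [0.4612, 0.3416, 0.0675]
tool_rot: [0.705, -0.055, 0.055, -0.705]
force: [-0.2, -0.0, 0.4]
finger_gap: 0.818
t: 18.23
tcp_pos: [0.4613, 0.3426, 0.0684]
tool_rot: [-0.705, 0.054, -0.055, 0.705]
force: [-1.0, -1.2, 5.4]
finger_gap: 0.343
t: 19.07
tcp_pos: [0.4595, 0.3419, 0.1959]
tool_rot: [0.706, -0.056, 0.054, -0.704]
force: [-0.4, 0.7, -3.5]
finger_gap: 0.346
t 19.12 tcp [0.459 0.342 0.195] jaw ang 1.416 down [-0.004 -0.002 -1.   ] q [ 0.444  0.503  1.6    0.     1.042 -0.971] F [-0.347 -0.391 -3.648] gap 0.341
```

View pics/r1.png

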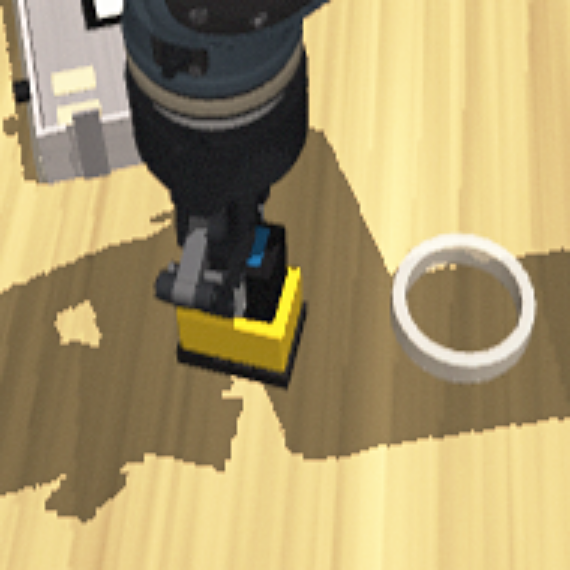

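The reader is held upright (gap ≈ 29 mm, matching the 30 mm grip), with its foot about 128 mm up. Next I'll move it over the tile at this height.

```bash
python3 go.py "0.5805 0.020 0.195 1.896" "0.5805 0.020 0.12 1.896" "0.5805 0.020 0.103 1.896"
```

```text
t 19.12 tcp [0.459 0.342 0.195] jaw ang 1.416 down [-0.004 -0.002 -1.   ] q [ 0.444  0.503  1.6    0.     1.042 -0.971] F [-0.347 -0.391 -3.648] gap 0.341
0.5805 0.020 0.195 1.896 -> [ 16.93   0.06 -29.92] turn -0.48
0.5805 0.020 0.12 1.896 -> [ 16.95   7.56 -29.91] turn -0.48
0.5805 0.020 0.103 1.896 -> [ 16.96   9.26 -29.9 ] turn -0.48
```

```bash
python3 -m jog '[[[0.5,0,-0.8],0],[[1.5,0,-2.6],0],[[3,0,-5.2],-0.05],[[4.5,0,-8],-0.1],[[6,0,-10.6],-0.15],[[7.5,0,-13.2],-0.2],[[9,0,-16],-0.25],[[10.5,0,-18.5],-0.3],[[12,0,-21.2],-0.35],[[13.5,0,-23.8],-0.4],[[15,0,-26.5],-0.45],[[16.2,0,-28.6],-0.48],[[16.8,0,-29.7],-0.48],[[16.9,0,-29.9],-0.48],[[16.9,0,-29.9],-0.48],[[16.9,0,-29.9],-0.48],[[16.9,0,-29.9],-0.48]]'
python3 go.py "0.5805 0.020 0.11 1.896"
```

```text
t: 20.53
tcp_pos: [0.5806, 0.0225, 0.197]
tool_rot: [-0.697, -0.114, 0.115, 0.698]
force: [-0.7, 0.0, -2.8]
finger_gap: 0.344
t 20.53 tcp [0.581 0.022 0.197] jaw ang 1.8973 down [-0.002  0.001 -1.   ] q [-0.154  0.511  1.58   0.001  1.053 -2.051] F [-0.716  0.02  -2.754] gap 0.344
0.5805 0.020 0.11 1.896 -> [-0.08  8.7  -0.24] turn 0.001
```

```bash
python3 -m jog '[[[-0.1,1.5,-0.1],0],[[-0.1,3.5,-0.2],0],[[-0.1,5.5,-0.2],0],[[-0.1,7,-0.2],0],[[-0.1,8,-0.2],0],[[-0.1,8.5,-0.2],0],[[-0.1,8.7,-0.2],0],[[-0.1,8.7,-0.2],0],[[-0.1,8.7,-0.2],0],[[-0.1,8.7,-0.2],0]]'
python3 - <<'E'
from h import *
s=snap("side");d=snap("top");np.save("s.npy",s);np.save("d.npy",d)
a=cv2.resize(s["frame"][215:335,220:340],None,fx=5,fy=5,interpolation=cv2.INTER_CUBIC)
b=cv2.resize(s["frame"][140:200,280:345],None,fx=3,fy=3); c=cv2.resize(d["frame"][150:270,200:350][:, :],(200,160)); o=np.zeros((600,200,3),np.uint8); o[:180,:195]=b; o[200:360]=c
cv2.imwrite("pics/f1.png",np.hstack([a,o])[:,:,::-1])
E
python3 go.py
```

```text
t: 21.37
tcp_pos: [0.5821, 0.0187, 0.1113]
tool_rot: [0.698, 0.115, -0.114, -0.698]
force: [-0.5, -0.2, -3.3]
finger_gap: 0.34
t 21.47 tcp [0.582 0.019 0.111] jaw ang 1.8959 down [ 0.002 -0.    -1.   ] q [-0.16   0.631  1.646  0.     0.863 -2.056] F [-0.492 -0.025 -2.578] gap 0.339
```

View pics/f1.png

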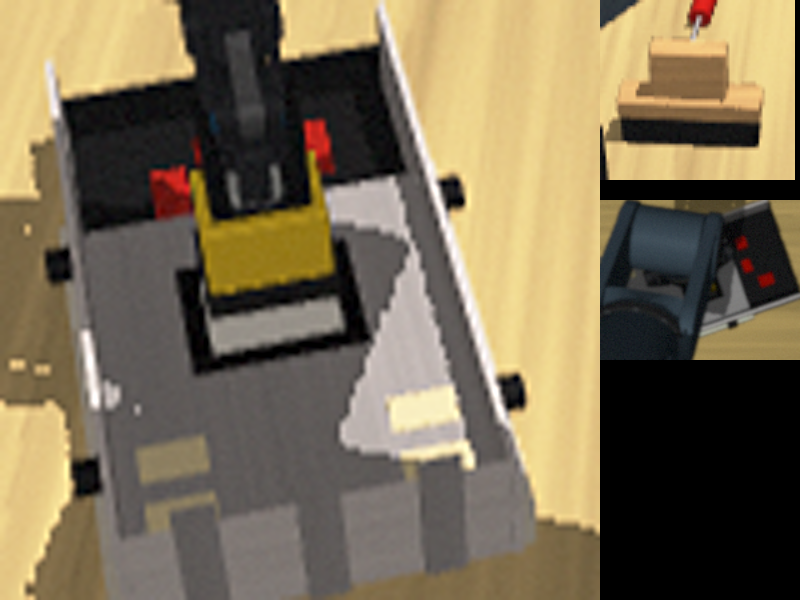

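The reader hovers centred over the tile with its sides parallel, the brush stands upright on the bench, and the scraps are in the tray. Corners in the crop: yellow bottom front edge (205,308) to (333,288), and white tile front corners (213,355) and (348,332). I'll check these against projection.

```bash
python3 - <<'E'
from h import *
np.set_printoptions(precision=4,suppress=True)
s=np.load("s.npy",allow_pickle=True).item()
px=lambda L:[((x+.5)/5-.5+220,(y+.5)/5-.5+215) for x,y in L]
c,sn=np.cos(.325),np.sin(.325); T=np.array([.5805,.02,0]); M=np.array([[c,-sn,0],[sn,c,0],[0,0,1]])
F=lambda P:(P-T)@M   # world->feeder
print("white front corners (expect ±30,22)",F(ray(s,px([(213,355),(348,332)]),.025)))
print("border front (±40,32)",F(ray(s,px([(197,372),(370,345)]),.025)))
f=s["frame"].astype(int); Y=(f[:,:,0]-f[:,:,2]>60)&(f[:,:,0]-f[:,:,1]<60); Y[:240]=0;Y[280:]=0;Y[:,:255]=0;Y[:,292:]=0
C=-s["R"].T@s["t"]
for q in px([(205,308),(333,288),(212,326),(344,305)]):
    v=ray(s,q,0)[0]-C; v=M.T@v; c0=F(C[None])[0]
    for y in(.020,.022): k=(y-c0[1])/v[1]; print(q,"y",y,(c0+k*v)*1000)
for n in (262,268,274,280,285): print(n,f[262:292,n].max(1).tolist())
E
```

```text
white front corners (expect ±30,22) [[ 0.0317  0.0269  0.025 ]
 [-0.0292  0.0284  0.025 ]]
border front (±40,32) [[ 0.0399  0.0347  0.025 ]
 [-0.0374  0.0381  0.025 ]]
(260.6, 276.2) y 0.02 [31.6228 20.     49.5247]
(260.6, 276.2) y 0.022 [31.6339 22.     51.8567]
(286.2, 272.2) y 0.02 [-25.4063  20.      46.8818]
(286.2, 272.2) y 0.022 [-25.2227  22.      49.2219]
(262.0, 279.8) y 0.02 [29.9393 20.     36.5985]
(262.0, 279.8) y 0.022 [29.9555 22.     38.9697]
(288.4, 275.6) y 0.02 [-29.4814  20.      33.9682]
(288.4, 275.6) y 0.022 [-29.2855  22.      36.3473]
262 [167, 149, 151, 152, 151, 152, 154, 154, 155, 154, 159, 112, 33, 22, 20, 20, 68, 133, 156, 156, 159, 137, 97, 61, 33, 10, 1, 59, 91, 97]
268 [149, 150, 150, 150, 153, 147, 151, 149, 150, 155, 116, 49, 20, 22, 19, 63, 134, 153, 149, 151, 151, 154, 122, 53, 6, 12, 77, 99, 94, 98]
274 [152, 150, 150, 148, 152, 150, 150, 151, 155, 117, 44, 21, 12, 17, 65, 131, 152, 152, 151, 150, 155, 111, 26, 1, 5, 75, 95, 95, 93, 95]
280 [152, 150, 149, 151, 150, 149, 150, 156, 105, 16, 23, 24, 20, 62, 129, 153, 150, 151, 150, 156, 110, 6, 11, 40, 83, 102, 96, 98, 96, 99]
285 [152, 156, 160, 160, 160, 156, 157, 119, 43, 20, 23, 22, 64, 127, 154, 150, 151, 150, 159, 109, 0, 7, 18, 82, 102, 103, 102, 100, 98, 97]
```

Height agrees from the robot side (foot ≈ 43 mm) and the image (≈ 41 mm after the known bias). Lowering 8 mm and nudging +2 mm along feeder y.

```bash
python3 -m jog '[[[0,0.2,0.1],0],[[0,0.5,0.2],0],[[0,0.7,0.2],0],[[0,0.8,0.2],0],[[0,0.8,0.2],0],[[0,0.8,0.2],0],[[0,0.8,0.2],0],[[0,0.8,0.2],0],[[0,0.8,0.2],0],[[0,0.8,0.2],0]]'
python3 - <<'E'
from h import *
s=snap("side");d=snap("top")
f=s["frame"]
for n in (268,280): print(n,f[262:292,n].max(1).tolist())
H,S,V=cv2.split(cv2.cvtColor(d["frame"],cv2.COLOR_RGB2HSV));c,sn=np.cos(.325),np.sin(.325)
for k in blobs(((H<6)|(H>174))&(S>150)&(V>40),6):
    p=ray(d,k.mean(0),.015)[0]-[.5805,.02,0]
    if abs(p[0])<.2 and abs(p[1])<.2: print("feeder xy",c*p[0]+sn*p[1],-sn*p[0]+c*p[1],len(k))
E
python3 go.py "0.5805 0.020 0.103 1.896"
```

```text
t: 22.3
tcp_pos: [0.5807, 0.0206, 0.1024]
tool_rot: [0.698, 0.115, -0.114, -0.698]
force: [0.6, 0.5, -3.2]
finger_gap: 0.342
268 [124, 158, 162, 157, 152, 153, 153, 151, 154, 152, 150, 153, 151, 169, 123, 23, 22, 22, 14, 119, 155, 158, 121, 53, 11, 3, 77, 100, 96, 96]
280 [158, 153, 151, 151, 152, 151, 150, 151, 150, 154, 153, 141, 85, 23, 23, 23, 40, 124, 157, 160, 107, 0, 5, 39, 88, 99, 100, 97, 98, 97]
feeder xy -0.03551971126375599 -0.10596375469900082 36
feeder xy -0.0029661269511427786 -0.08385762888914765 31
feeder xy 0.03606260342217342 -0.08742251918188257 29
t 22.4 tcp [0.581 0.021 0.102] jaw ang 1.896 down [ 0. -0. -1.] q [-0.157  0.644  1.652  0.     0.845 -2.053] F [-0.052 -0.647 -2.262] gap 0.349
0.5805 0.020 0.103 1.896 -> [-0.04 -0.06 -0.05] turn -0.0
```

```bash
python3 -c "
from station import workorder,manip
print(manip.sense()['qd'].round(4)); print(workorder.sign_off())"
```

```text
[ 0.001  -0.0003  0.0007 -0.0014  0.0009 -0.001 ]
the job is handed in; nothing more can be done
None
```

I swept the three offcuts into the tray with the brush and stood the brush back upright where it came from. I then handed the job in at about 22.4 s with the reader held over the tile. The sign-off gives no verdict, so what follows rests on my own checks.

- **Offcuts:** all three lie in the tray, at feeder y = -106, -84 and -87 mm. They read the same within about 1 mm in the last picture.
- **Brush:** the picture taken with the reader just above the tile shows it upright on the bench, clear of the feeder and released.
- **Reader position:** the tool is within about 1 mm of the measured tile centre, and its angle matches the feeder's to about 0.01 rad. It was still.
- **Reader height:** the foot is about 9–10 mm above the bed, from the tool height. The strip of tile showing in front of the foot in the side view agrees.
- **Contact:** the force on the tool is only the reader's weight, so there was no sign of the reader touching the feeder.

**Disagreement:** the side camera places things 3–5 mm further towards +y than the top camera. I went by the top camera, which matched where the gripper closed on the brush and reader to about 1–2 mm. The tile centre could therefore be off by 1–3 mm, against the 8 mm allowed.

I did not measure the bystanders again at the end. The moves stayed clear of them, and no picture showed one moved.

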